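Charge the finishing tub with watch cases and polishing stones

ROBOT

A 6-joint arm with a two-finger parallel gripper is mounted at the origin on a cart in front of the work surface, level with it; the furniture and walls round the work are solid. World frame = base frame: x ahead of the robot, y to its left, z up, the work surface at z = 0. Lengths are in m, angles in rad, forces in N, time in s.
With the tool pointing down it reaches from about 0.4 to 0.825 m from the base axis. Payload 7 kg.
Tool frame: the origin (TCP) lies between the finger pads; the fingertips stand 25 mm ahead of it and the grasp point (between the pads) lies 6 mm ahead of it; z points along the fingers, y is the line along which they close (so a half turn about z gives the same grasp; the last joint's range is limited). The gripper opens to 88 mm and grips with 3 to 60 N. Pads are 19 mm wide; open, the fingers measure 130 mm over their backs; the gripper's body (78 mm by 193 mm) begins 47 mm behind the grasp point.
Start: joints at [1.409, 0.359, 0.012, 0, -1.224, -0.288], TCP at [0.293, 0.608, 0.252] pointing down, gripper open.
Joint ranges: [-3.07, 3.07], [-1.43, 2.12], [-1.02, 1.25], [-3.03, 1.67], [-3.05, -0], [-3.03, 3.03]. Speed limits (rad/s): [2.39, 2.39, 3.01, 3.14, 3.14, 3.14].

INTERFACE

Orientations are given as a rotation vector (axis times angle).
In Python, from station import * gives the robot as it stands. Calls block until the motion is done:
- move_pose(position, orientation): joint-space move of the TCP to a pose.
- move_straight(position, frame=None, rate=0.15, stop_force=None): straight line of the TCP; frame=None keeps the orientation; rate is the mean speed in m/s. With stop_force (N) it stops when the force on the tool has changed by that much, and returns True; else False.
- move_j(angles): joint-space move.
- open_jaws() and close_gripper(effort=None): open the fingers fully, or close them until they stop; effort is the grip in N (None keeps the last).
- dwell(seconds).
- inverse_kinematics(position, orientation): joint angles nearest the present ones, or None.
- camera(name): name is "side" or "top" or "wrist"; returns a dict with "pixels" (400x640x3 uint8, red, green, blue), "camera_matrix" (3x3 intrinsics, pixels), "rvec" (rotation vector, rad) and "tvec" (3), from world to camera coordinates, as OpenCV has them. Camera axes: x right, y down, z forward; pixel columns grow to the right and rows downward; lengths in m; the calibration is good to about 2 mm. A picture is of the moment at which its call begins. There is no depth.
A pose or a line that the arm cannot do raises IKError and nothing moves.
- job_done(): hands the job in; it is judged then, once.
Trained networks look in the newest picture that a camera, given by its name, has taken for a name from the list of things; names that differ only in an ending like _2 or _b are one class to them, and where a whole thing is asked for, a point or a joint stands for the part that bears it (a point fixed in the world has none). Each returns a list of dicts, best first, with "p" (0 to 1); they miss things now and then, are a little off and sometimes report something else, mostly with a low value. They report only what shows in the picture. A call takes as long as a camera call.
- boxes_of(thing, camera): "position" ([column, row] in pixels, amid what is visible of it).
Readings, each from a call of its own:
- read_time(): time.
- read_joint_pos(): joint angles.
- read_dq(): joint speeds.
- read_tau(): joint torques, N m.
- read_position(): TCP position.
- read_tool_rot(): TCP orientation.
- read_force(): force on the tool from outside, world axes, zero at the start.
- read_ft_torque(): the same for the moment, N m.
- read_finger_gap(): finger opening in m.
- read_finger_force(): force on a finger pad.
Only numpy, scipy, OpenCV 4.12 (cv2) and the standard library are available. Lean on these libraries where they do the work, as an engineer would, in place of code of your own. Each camera call takes 0.05 s, during which the arm holds its last target. There are 200 camera calls.

TASK

Charge the finishing tub: set every watch-case carrier square and fully down in its own nest in the tub floor, then pour all the polishing stones from the blue cup into the tub and stand the empty cup upright on the bench. Then lay the lid flat inside the tub's lip, and last of all turn the timer knob clockwise until its white line points to the green dot.

Things in the scene. Friction and masses are not known exactly. Their poses are not given: they have to be found in the camera images.
- tub: finishing tub, fixed on the bench, nearly square to the robot: grey housing 148 (x) by 234 (y) mm, orange well open at the top, 116 by 202 mm inside, walls 16 mm thick. Origin on the bench under its centre, z up. Well floor at z = 34 mm, wall tops (ledge) at 86, outer lip to 92. Right of it, centred at y = -149 mm, the timer box, 62 (y) by 116 (x), 90 mm high.
- timer (a joint): timer knob on the timer box, upright axis, rad; starts at 0 to 0.4. At 0 its white line points to the tub's -x (towards the robot); grows clockwise seen from above, to 2.4; the green dot is at 1.3. Turns with light friction (0.04 N m) and stays where left.
- timer_grip (a point): grip point on the knob's axis, 127 mm over the bench. The grip is a black upright bar 14 mm thick, 40 mm long; its top is 7 mm above this point, its foot (a 42 mm disc) 23 mm below. At joint value 0 the bar lies along the tub's x; it turns with the joint.
- lid_seat (a point): centre of the ledge for the lid, 86 mm above the bench, axes as the tub's. The ledge is 12 mm wide, 140 by 226 mm inside a 4 mm wide lip that stands 6 mm above it.
- lid: loose lid, flat on the bench right of the tub: black frame 132 (x) by 218 (y) by 8 mm, pale panel raised to 26 mm, in the middle a black grip rib 14 mm thick (x), 80 mm long (y), from z = 26 to 56 mm. Origin: centre of its underside, z up. Fits inside the tub's lip with 4 mm to spare on each side. 0.22 kg.
- cup: blue round plastic cup standing on the bench, 84 mm high, outside diameter 59 mm at the foot growing evenly to 68 mm at the rim, wall 2.5 mm, floor 5 mm thick; 0.09 kg empty. Origin: centre of its underside, z up out of the mouth. It holds the stones.
- nest_0 (a point): centre of the bottom of nest 0 (left, tub y = +66 mm), a pocket 46 (x) by 54 (y) mm, 8 mm deep in the well's floor, its bottom 26 mm above the bench; axes as the tub's
- nest_1 (a point): centre of the bottom of nest 1 (middle), a pocket 46 (x) by 54 (y) mm, 8 mm deep in the well's floor, its bottom 26 mm above the bench; axes as the tub's
- nest_2 (a point): centre of the bottom of nest 2 (right, tub y = -66 mm), a pocket 46 (x) by 54 (y) mm, 8 mm deep in the well's floor, its bottom 26 mm above the bench; axes as the tub's
- carrier_0: watch-case carrier: gold-coloured block 42 (x) by 50 (y) by 30 mm with a steel watch case (37 mm across, 10 mm high) fixed on top. Origin: centre of its underside, z up. Fits any nest with 2 mm to spare on each side, long side along the nest's, either way round. 0.16 kg. Two or three are present, on the bench left of the tub (None from the start: absent).
- carrier_1: watch-case carrier: gold-coloured block 42 (x) by 50 (y) by 30 mm with a steel watch case (37 mm across, 10 mm high) fixed on top. Origin: centre of its underside, z up. Fits any nest with 2 mm to spare on each side, long side along the nest's, either way round. 0.16 kg. Two or three are present, on the bench left of the tub (None from the start: absent).
- carrier_2: watch-case carrier: gold-coloured block 42 (x) by 50 (y) by 30 mm with a steel watch case (37 mm across, 10 mm high) fixed on top. Origin: centre of its underside, z up. Fits any nest with 2 mm to spare on each side, long side along the nest's, either way round. 0.16 kg. Two or three are present, on the bench left of the tub (None from the start: absent).
- stone_0: a cream porcelain polishing stone, triangular prism, 21 mm sides, 18 mm thick, slippery, 12 g. Origin: centre of one triangular face, z along the prism. Starts in the cup; seven to nine are present (stones 6 to 8 may be absent: None from the start).
- stone_1: a cream porcelain polishing stone, triangular prism, 21 mm sides, 18 mm thick, slippery, 12 g. Origin: centre of one triangular face, z along the prism. Starts in the cup; seven to nine are present (stones 6 to 8 may be absent: None from the start).
- stone_2: a cream porcelain polishing stone, triangular prism, 21 mm sides, 18 mm thick, slippery, 12 g. Origin: centre of one triangular face, z along the prism. Starts in the cup; seven to nine are present (stones 6 to 8 may be absent: None from the start).
- stone_3: a cream porcelain polishing stone, triangular prism, 21 mm sides, 18 mm thick, slippery, 12 g. Origin: centre of one triangular face, z along the prism. Starts in the cup; seven to nine are present (stones 6 to 8 may be absent: None from the start).
- stone_4: a cream porcelain polishing stone, triangular prism, 21 mm sides, 18 mm thick, slippery, 12 g. Origin: centre of one triangular face, z along the prism. Starts in the cup; seven to nine are present (stones 6 to 8 may be absent: None from the start).
- stone_5: a cream porcelain polishing stone, triangular prism, 21 mm sides, 18 mm thick, slippery, 12 g. Origin: centre of one triangular face, z along the prism. Starts in the cup; seven to nine are present (stones 6 to 8 may be absent: None from the start).
- stone_6: a cream porcelain polishing stone, triangular prism, 21 mm sides, 18 mm thick, slippery, 12 g. Origin: centre of one triangular face, z along the prism. Starts in the cup; seven to nine are present (stones 6 to 8 may be absent: None from the start).
- stone_7: a cream porcelain polishing stone, triangular prism, 21 mm sides, 18 mm thick, slippery, 12 g. Origin: centre of one triangular face, z along the prism. Starts in the cup; seven to nine are present (stones 6 to 8 may be absent: None from the start).
- stone_8: a cream porcelain polishing stone, triangular prism, 21 mm sides, 18 mm thick, slippery, 12 g. Origin: centre of one triangular face, z along the prism. Starts in the cup; seven to nine are present (stones 6 to 8 may be absent: None from the start).

How it is judged:
On the way, in this order (a step that is already met when the one before it is completed fails the run):
1. every carrier present is seated square and fully down in a nest (((horizontal distance between carrier_0 and nest_0 below 0.006 m and z of carrier_0 in the frame of nest_0 below 0.003 m and angle between the y axis of carrier_0 and the y axis of tub, either way round below 0.12 rad and angle between carrier_0's own z axis and vertical below 0.06 rad) or (horizontal distance between carrier_0 and nest_1 below 0.006 m and z of carrier_0 in the frame of nest_1 below 0.003 m and angle between the y axis of carrier_0 and the y axis of tub, either way round below 0.12 rad and angle between carrier_0's own z axis and vertical below 0.06 rad) or (horizontal distance between carrier_0 and nest_2 below 0.006 m and z of carrier_0 in the frame of nest_2 below 0.003 m and angle between the y axis of carrier_0 and the y axis of tub, either way round below 0.12 rad and angle between carrier_0's own z axis and vertical below 0.06 rad)) and ((horizontal distance between carrier_1 and nest_0 below 0.006 m and z of carrier_1 in the frame of nest_0 below 0.003 m and angle between the y axis of carrier_1 and the y axis of tub, either way round below 0.12 rad and angle between carrier_1's own z axis and vertical below 0.06 rad) or (horizontal distance between carrier_1 and nest_1 below 0.006 m and z of carrier_1 in the frame of nest_1 below 0.003 m and angle between the y axis of carrier_1 and the y axis of tub, either way round below 0.12 rad and angle between carrier_1's own z axis and vertical below 0.06 rad) or (horizontal distance between carrier_1 and nest_2 below 0.006 m and z of carrier_1 in the frame of nest_2 below 0.003 m and angle between the y axis of carrier_1 and the y axis of tub, either way round below 0.12 rad and angle between carrier_1's own z axis and vertical below 0.06 rad)) and ((horizontal distance between carrier_2 and nest_0 below 0.006 m and z of carrier_2 in the frame of nest_0 below 0.003 m and angle between the y axis of carrier_2 and the y axis of tub, either way round below 0.12 rad and angle between carrier_2's own z axis and vertical below 0.06 rad) or (horizontal distance between carrier_2 and nest_1 below 0.006 m and z of carrier_2 in the frame of nest_1 below 0.003 m and angle between the y axis of carrier_2 and the y axis of tub, either way round below 0.12 rad and angle between carrier_2's own z axis and vertical below 0.06 rad) or (horizontal distance between carrier_2 and nest_2 below 0.006 m and z of carrier_2 in the frame of nest_2 below 0.003 m and angle between the y axis of carrier_2 and the y axis of tub, either way round below 0.12 rad and angle between carrier_2's own z axis and vertical below 0.06 rad))), for 0.2 s.
2. every stone present is in the tub (x of stone_0 in the frame of tub between -0.062 and 0.062 m and y of stone_0 in the frame of tub between -0.105 and 0.105 m and z of stone_0 in the frame of tub between 0.02 and 0.112 m and x of stone_1 in the frame of tub between -0.062 and 0.062 m and y of stone_1 in the frame of tub between -0.105 and 0.105 m and z of stone_1 in the frame of tub between 0.02 and 0.112 m and x of stone_2 in the frame of tub between -0.062 and 0.062 m and y of stone_2 in the frame of tub between -0.105 and 0.105 m and z of stone_2 in the frame of tub between 0.02 and 0.112 m and x of stone_3 in the frame of tub between -0.062 and 0.062 m and y of stone_3 in the frame of tub between -0.105 and 0.105 m and z of stone_3 in the frame of tub between 0.02 and 0.112 m and x of stone_4 in the frame of tub between -0.062 and 0.062 m and y of stone_4 in the frame of tub between -0.105 and 0.105 m and z of stone_4 in the frame of tub between 0.02 and 0.112 m and x of stone_5 in the frame of tub between -0.062 and 0.062 m and y of stone_5 in the frame of tub between -0.105 and 0.105 m and z of stone_5 in the frame of tub between 0.02 and 0.112 m and x of stone_6 in the frame of tub between -0.062 and 0.062 m and y of stone_6 in the frame of tub between -0.105 and 0.105 m and z of stone_6 in the frame of tub between 0.02 and 0.112 m and x of stone_7 in the frame of tub between -0.062 and 0.062 m and y of stone_7 in the frame of tub between -0.105 and 0.105 m and z of stone_7 in the frame of tub between 0.02 and 0.112 m and x of stone_8 in the frame of tub between -0.062 and 0.062 m and y of stone_8 in the frame of tub between -0.105 and 0.105 m and z of stone_8 in the frame of tub between 0.02 and 0.112 m), for 0.2 s.
3. the cup stands upright on the bench and the lid lies flat on its ledge inside the lip (height (world z) of cup below 0.006 m and angle between cup's own z axis and vertical below 0.1 rad and z of lid in the frame of lid_seat between -0.004 and 0.003 m and horizontal distance between lid and lid_seat below 0.009 m and angle between the y axis of lid and the y axis of tub, either way round below 0.09 rad and angle between lid's own z axis and vertical below 0.03 rad), for 0.2 s.
4. the timer is set to the green dot (value of joint timer between 1.1 and 1.5 rad), for 0.2 s.
At the end, for the whole second after the job is handed in: Each carrier in a nest (3 mm of the bottom, 6 mm of the centre, 7 degrees), all stones in the tub, cup upright on the bench (6 degrees), lid level on its ledge (3 mm in height, 9 mm sideways, 5 degrees), timer between 1.1 and 1.5 rad; cup and lid at rest (all of step 1 and all of step 2 and all of step 3 and all of step 4 and linear speed of each of cup, lid below 0.02 m/s); the robot touches nothing.
Of carrier_0, carrier_1, carrier_2 only 2 to 3 are there at a start; the rules pass over those that are not, and their reading is None.
Of stone_6, stone_7, stone_8 only 1 to 3 are there at a start; the rules pass over those that are not, and their reading is None.
At some moment in a run one of carrier_0, carrier_1, carrier_2, lid may be knocked a few centimetres aside while the robot is not near it.
It also fails if it takes over 208 s, if anything falls off the work surface, if the arm or the gripper's body presses on something with over 40 N, if the wrist force passes 120 N, or if a joint passes its speed limit or range.

## Working session

There is one attempt and no reset: what is moved stays moved. The work goes in short steps, each a Python script; the robot and the scene stay as the last script left them, time stands still between calls to the robot, and variables do not carry over. Pictures are saved under pics/ and viewed, at most 19 in all, crops included, and the job is handed in when it is done.

```bash
ls; mkdir -p pics; python3 - <<'E'
from station import *
import cv2,numpy as np
for n in ["top","side"]:
    c=camera(n); cv2.imwrite(f"pics/{n}0.png",c["pixels"][:,:,::-1])
    R=cv2.Rodrigues(np.array(c["rvec"]))[0]
    print(n,np.round(c["camera_matrix"],1).tolist(),"pos",np.round(-R.T@np.array(c["tvec"]),3),"fwd",np.round(R[2],2))
    for t in ["carrier_0","cup","lid","tub","timer","stone_0","nest_0","lid_seat"]:
        try: print(t,[(np.round(b["position"]).tolist(),round(b["p"],2)) for b in boxes_of(t,n)])
        except Exception as e: print(t,e)
print(read_time(),read_position(),read_tool_rot())
E
```

```text
pics
station.py
top [[459.9, 0.0, 318.7], [0.0, 459.9, 202.2], [0.0, 0.0, 1.0]] pos [0.246 0.042 1.299] fwd [ 0.19  0.   -0.98]
carrier_0 [([244.0, 201.0], 0.85), ([259.0, 241.0], 0.73)]
cup [([166.0, 199.0], 0.95)]
lid [([470.0, 219.0], 0.55)]
tub [([344.0, 196.0], 0.85)]
timer [([392.0, 191.0], 0.62), ([471.0, 220.0], 0.49)]
stone_0 [([342.0, 198.0], 0.67), ([176.0, 195.0], 0.54), ([174.0, 196.0], 0.51)]
nest_0 [([347.0, 196.0], 0.76), ([177.0, 197.0], 0.75)]
lid_seat [([341.0, 197.0], 0.56)]
side [[453.0, 0.0, 315.7], [0.0, 453.0, 202.0], [0.0, 0.0, 1.0]] pos [-0.087 -0.831  0.853] fwd [ 0.45  0.67 -0.59]
carrier_0 [([281.0, 189.0], 0.8), ([259.0, 208.0], 0.75)]
cup []
lid [([400.0, 333.0], 0.91), ([281.0, 190.0], 0.32)]
tub [([332.0, 228.0], 0.71)]
timer [([364.0, 230.0], 0.59)]
stone_0 []
nest_0 [([334.0, 230.0], 0.86)]
lid_seat [([331.0, 227.0], 0.74), ([400.0, 332.0], 0.68)]
0.9 [0.29345902 0.60785282 0.25158174] [-3.06244714e+00  7.00542680e-01  1.09005573e-05]
```

```bash
python3 - <<'E'
import cv2
a=cv2.imread("pics/top0.png"); cv2.imwrite("pics/top0c.png",cv2.resize(a[110:310,130:540],None,fx=1.95,fy=1.95,interpolation=cv2.INTER_CUBIC))
E
```

```text
(no output)
```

View pics/top0c.png

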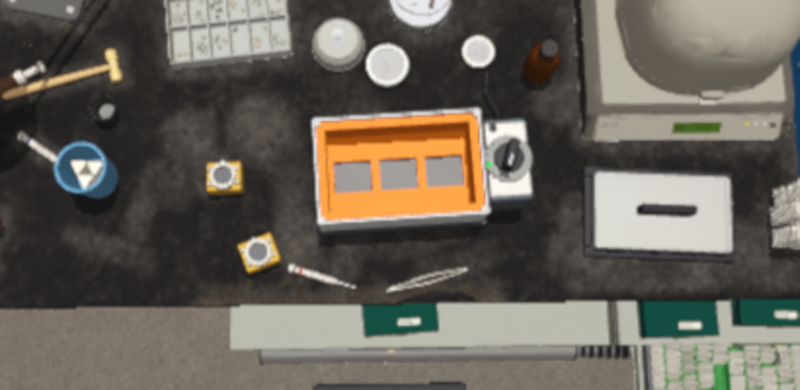

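View pics/side0.png

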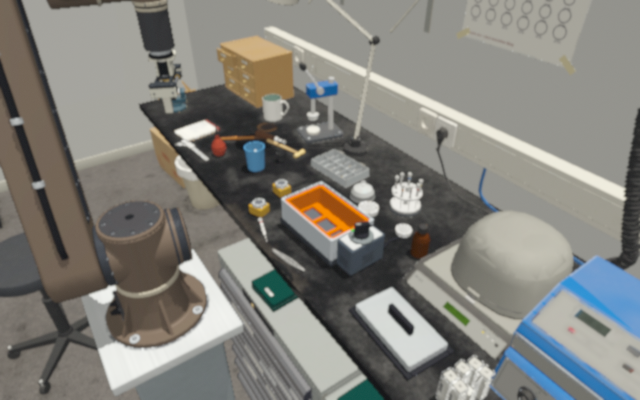

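Two carriers are present (gold, beside the tub), the cup is at far left with white stones, and the lid is at right. I'll check the interface for partial jaw opening, since a full 130 mm is wider than the 116 mm well.

```bash
cat > h.py <<'E'
from station import *
import numpy as np, cv2
from scipy.spatial.transform import Rotation as Ro
def down(yaw):
    "tool pointing down, tool y (closing line) along world direction yaw"
    y=np.array([np.cos(yaw),np.sin(yaw),0]); z=np.array([0,0,-1.]); x=np.cross(y,z)
    return Ro.from_matrix(np.c_[x,y,z]).as_rotvec()
def w(c,px,z):
    "pixels -> world points at height z"
    p=np.array(px,float).reshape(-1,2); R=cv2.Rodrigues(np.array(c["rvec"]))[0]; o=-R.T@np.array(c["tvec"])
    d=(np.linalg.inv(c["camera_matrix"])@np.c_[p,np.ones(len(p))].T).T@R
    z=np.broadcast_to(z,len(p)); return (o+d*((z-o[2])/d[:,2])[:,None])
def proj(c,P):
    return cv2.projectPoints(np.array(P,float).reshape(-1,3),np.array(c["rvec"]),np.array(c["tvec"]),np.array(c["camera_matrix"]),None)[0][:,0]
def shot(n,f=None):
    c=camera(n)
    if f: cv2.imwrite(f"pics/{f}.png",c["pixels"][:,:,::-1])
    return c
def rect(c,mask,z,near=None):
    "min-area rectangle (world, at height z) of biggest blob, or of that nearest the pixel near"
    n,l,s,ce=cv2.connectedComponentsWithStats(mask.astype(np.uint8))
    ids=[i for i in range(1,n) if s[i,4]>60]
    i=max(ids,key=lambda i:s[i,4]) if near is None else min(ids,key=lambda i:np.hypot(*(ce[i]-near)))
    yx=np.argwhere(l==i)[:,::-1]; P=w(c,yx,z)[:,:2]
    r=cv2.minAreaRect((P*1000).astype(np.float32)); return np.array(r[0])/1000,np.array(r[1]),r[2],s[i]
def hsv(c): return cv2.cvtColor(c["pixels"],cv2.COLOR_RGB2HSV).astype(int)
def go(x,y,z,yaw): move_pose([x,y,z],down(yaw))
E
python3 - <<'E'
from h import *
c=shot("top")
for n,p,z in [("car",(244,201),.03),("car",(259,241),.03),("cup",(166,199),.06),("lid",(470,219),.03),("tub",(344,196),.06),("knob",(392,190),.12)]: print(n,w(c,p,z).round(3))
a=w(c,(251,221),.03)[0]
print(read_joint_pos())
go(a[0]-.05,a[1]+.02,.33,-1.57)
c=shot("wrist","w1"); print(w(c,[(0,0),(640,0),(320,200),(640,400)],0).round(3),read_joint_pos())
R=cv2.Rodrigues(np.array(c["rvec"]))[0]; print(-R.T@c["tvec"],R[2])
for b in boxes_of("carrier_0","wrist"): print(b, w(c,b["position"],.03))
E
```

```text
car [[0.492 0.253 0.03 ]]
car [[0.379 0.209 0.03 ]]
cup [[0.495 0.462 0.06 ]]
lid [[ 0.433 -0.378  0.03 ]]
tub [[ 0.497 -0.027  0.06 ]]
knob [[ 0.499 -0.15   0.12 ]]
[ 1.40907862e+00  3.58591287e-01  1.19221514e-02  6.18783848e-05
 -1.22407852e+00 -2.88062888e-01]
[[ 0.588  0.642  0.   ]
 [ 0.588 -0.137  0.   ]
 [ 0.335  0.252  0.   ]
 [-0.037 -0.319  0.   ]] [ 1.00990615e+00 -4.85153404e-02 -3.03561993e-01 -3.96141861e-05
 -1.31630593e+00  5.61923401e-01]
[0.46815013 0.2537605  0.46284455] [-0.30242625  0.00115144 -0.95317209]
{'position': [318.4, 79.1], 'p': 0.69} [[0.49611947 0.2544015  0.03      ]]
```

View pics/w1.png

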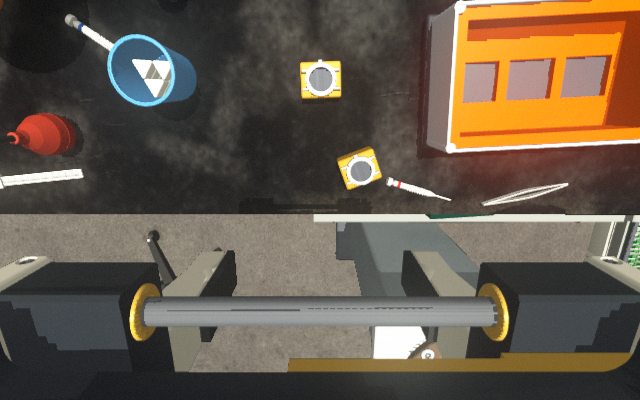

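The wrist view shows the cup (145,70), carriers at (320,79) and (360,168), and the tub at right with three grey nests. Next I'll measure the tub from above.

```bash
python3 - <<'E'
from h import *
go(.40,-.06,.33,-1.57)
c=shot("wrist","w2"); H=hsv(c)
for p in [(330,60),(330,90)]: print(H[p[1],p[0]])
for t in ["nest_0","tub","timer"]:
  for b in boxes_of(t,"wrist"): print(t,b)
E
```

```text
[ 18 184 255]
[  6  44 185]
nest_0 {'position': [285.2, 80.3], 'p': 0.57}
tub {'position': [287.7, 81.4], 'p': 0.69}
timer {'position': [411.5, 77.3], 'p': 0.66}
```

View pics/w2.png

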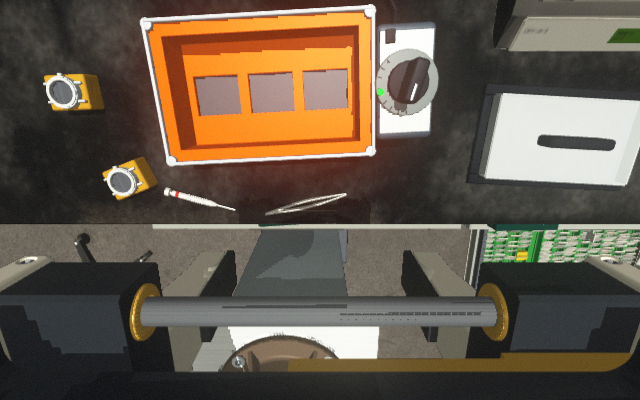

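The tub's lip corners lie near (142,19), (375,6), (375,154) and (170,163), with nests at (217,95), (271,92) and (325,88). The knob is at (407,80) and its white line points down, slightly left. I'll fit the tub's pose from the orange region.

```bash
cat >> h.py <<'E'
def orange(H): return (H[...,0]>4)&(H[...,0]<24)&(H[...,1]>150)&(H[...,2]>60)
def refrect(c,m,z,near=None): return rect(c,m,z,near)
E
python3 - <<'E'
from h import *
c=shot("wrist"); H=hsv(c)
m=orange(H); m[200:]=0
m=cv2.morphologyEx(m.astype(np.uint8),cv2.MORPH_OPEN,np.ones((3,3)))
print("ledge 140x226:",rect(c,m,.086))
g=(H[...,1]<90)&(H[...,2]>70)&(H[...,2]<235)
g2=g.copy(); g2[:, :160]=0; g2[:,360:]=0; g2[125:]=0; g2[:60]=0
for p in [(217,95),(271,92),(325,88)]: print("nest",rect(c,g2,.030,p))
# lip corners by hand
print(w(c,[(142,19),(375,6),(375,154),(170,163)],.092).round(4))
gold=orange(H); 
for p in [(75,92),(130,178)]:
    print("car",rect(c,gold,.03,p))
# white line/knob
gr=(H[...,0]>45)&(H[...,0]<75)&(H[...,1]>120); gr[200:]=0; gr[:,:360]=0;gr[:,400:]=0
print("green",w(c,np.argwhere(gr)[:,::-1],.104).mean(0))
E
```

```text
ledge 140x226: (array([ 4.96099548e-01, -1.74766541e-04]), array([140.24310303, 226.54354858]), 2.9036033153533936, array([  149,    11,   223,   150, 24511], dtype=int32))
nest (array([0.49218979, 0.06564462]), array([43.47914886, 50.89105988]), 2.886012554168701, array([ 196,   76,   46,   39, 1523], dtype=int32))
nest (array([ 4.95867004e-01, -2.40266800e-04]), array([44.20375061, 52.13375854]), 2.9289915561676025, array([ 249,   72,   46,   40, 1592], dtype=int32))
nest (array([ 0.49908469, -0.06586919]), array([44.07342148, 52.56569672]), 3.0717806816101074, array([ 303,   70,   45,   40, 1620], dtype=int32))
[[ 0.5624  0.1173  0.092 ]
 [ 0.5739 -0.1129  0.092 ]
 [ 0.4293 -0.1205  0.092 ]
 [ 0.419   0.1089  0.092 ]]
car (array([0.49645129, 0.24298654]), array([42.08445358, 65.20211792]), 1.9217008352279663, array([ 51,  73,  53,  38, 856], dtype=int32))
car (array([0.38816275, 0.19279892]), array([42.20599365, 63.21526337]), 21.190534591674805, array([115, 157,  43,  43, 636], dtype=int32))
green [ 0.49408084 -0.12064008  0.104     ]
```

Tub centre is (0.4961, -0.0002) with yaw 0.051 rad, and the 140×226 ledge check matches. Now the carriers.

```bash
cat >> h.py <<'E'
TUB=np.array([.4961,-.0002]); TY=.0512
def tub(x,y): return TUB+np.array([[np.cos(TY),-np.sin(TY)],[np.sin(TY),np.cos(TY)]])@[x,y]
E
python3 - <<'E'
from h import *
go(.38,.235,.29,-1.57)
c=shot("wrist","w3"); H=hsv(c); m=orange(H); m[:,500:]=0
n,l,s,ce=cv2.connectedComponentsWithStats(cv2.dilate(m.astype(np.uint8),np.ones((3,3))))
for i in range(1,n):
    if s[i,4]>300: print(s[i],ce[i].round(1),rect(c,(l==i),.03)[:3])
for b in boxes_of("carrier_0","wrist"): print(b,w(c,b["position"],.04).round(4),w(c,b["position"],.03).round(4))
a=c["pixels"][20:240,240:460,::-1]; cv2.imwrite("pics/w3c.png",cv2.resize(a,(600,600)))
E
```

```text
[ 447    0   54  149 6012] [474.7  75.7] (array([0.48930182, 0.06327227]), array([156.52920532,  61.54898834]), 6.607579231262207)
[280  50  49  45 633] [304.  75.] (array([0.49539847, 0.25179073]), array([44.16776657, 51.77841187]), 2.0807864665985107)
[  0 118  38  38 736] [ 17.6 138.5] (array([0.42604401, 0.58733948]), array([49.37511444, 42.17645264]), 89.9632568359375)
[323 145  51  50 648] [345.7 166.6] (array([0.3870303 , 0.20118362]), array([48.85206985, 52.17980194]), 20.615148544311523)
[ 129  283   32   59 1005] [141.  311.7] (array([0.18846146, 0.47778726]), array([38.40058136, 99.41809082]), 74.49134826660156)
[478 283  23  59 642] [492.5 309.2] (array([0.18688962, 0.00112871]), array([97.1287384 , 29.30323601]), 9.310839653015137)
[288 358  65  14 843] [318.1 364.8] (array([0.10017785, 0.23406628]), array([23.32763672, 93.88973999]), 0.005064412020146847)
[447 358  54  14 696] [475.4 364.8] (array([0.10019175, 0.00930836]), array([23.31404114, 78.30110931]), 0.005243954248726368)
{'position': [301.7, 69.9], 'p': 0.92} [[0.4969 0.2538 0.04  ]] [[0.4978 0.2543 0.03  ]]
```

View pics/w3c.png

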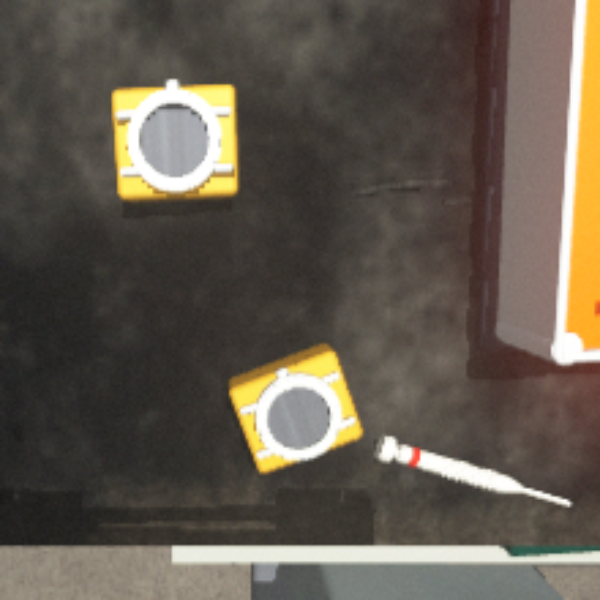

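Carriers: A (0.4954, 0.252), yaw 2.1°; B about (0.3845, 0.200), yaw 20.6°. First I'll square A between the jaws along x, regrip along y, and set it in nest 1.

```bash
cat >> h.py <<'E'
def st(): return read_time(),np.round(read_position(),4),round(read_finger_gap(),4),np.round(read_force(),1)
def place(p,yaw,ztop,zend):
    go(p[0],p[1],ztop,yaw)
    f=move_straight([p[0],p[1],zend+.006],rate=.08,stop_force=15); print("pre",f,st())
    if not f: f=move_straight([p[0],p[1],zend-.002],rate=.02,stop_force=8)
    dwell(.2); print("down",f,st())
E
python3 - <<'E'
from h import *
p=np.array([.4954,.2520]); a=np.radians(2.1)
go(*p,.12,a-np.pi); move_straight([*p,.037]); close_gripper(15); print(st()); open_jaws()
move_straight([*p,.10]); go(*p,.10,a-np.pi/2); move_straight([*p,.037]); close_gripper(30); print(st())
move_straight([*p,.18]); print(st())
place(tub(0,0),TY-np.pi/2,.16,.063)
E
```

```text
(7.8583, array([0.4954, 0.252 , 0.037 ]), 0.042, array([-0.7,  0.4,  0.1]))
(12.0167, array([0.4954, 0.2519, 0.0372]), 0.0498, array([-1.2, -0.4,  2.7]))
(13.1167, array([0.4949, 0.2516, 0.1789]), 0.0498, array([-0. ,  0. , -2.2]))
pre False (15.4, array([ 4.965e-01, -1.000e-04,  6.950e-02]), 0.0498, array([-0.4,  0.5, -1.8]))
down True (15.9667, array([ 4.965e-01, -1.000e-04,  6.300e-02]), 0.05, array([-0.3, -0. ,  5.1]))
```

```bash
python3 - <<'E'
from h import *
open_jaws(); p=tub(0,0); print(st())
move_straight([*p,.17]); 
go(.38,.235,.29,-1.57)
c=shot("wrist","w4"); H=hsv(c); m=orange(H); m[:,450:]=0; m[:100]=0;m[230:]=0;m[:,:100]=0
m=cv2.dilate(m.astype(np.uint8),np.ones((3,3)))
print(rect(c,m,.03))
b=np.array([.3845,.2003]); a=np.radians(20.6)
E
```

```text
(16.7917, array([ 4.958e-01, -2.000e-04,  6.250e-02]), 0.0878, array([ 0.1, -0.4, -0. ]))
(array([0.38707172, 0.20115587]), array([48.79730606, 52.47476196]), 21.017852783203125, array([323, 145,  51,  50, 640], dtype=int32))
```

```bash
python3 - <<'E'
from h import *
b=np.array([.3845,.2003]); a=np.radians(20.8); y=a-np.pi/2
go(*b,.12,y); move_straight([*b,.037]); close_gripper(30); print(st())
move_straight([*b,.08]); p=np.array([.48,.24]); go(*p,.06,TY-np.pi/2); move_straight([*p,.0365],rate=.05,stop_force=8); print(st())
open_jaws(); move_straight([*p,.10]); go(*p,.10,TY-np.pi); move_straight([*p,.037]); close_gripper(30); print(st())
move_straight([*p,.18])
place(tub(0,.066),TY-np.pi,.16,.063)
c=shot("top"); a=c["pixels"][150:250,280:430,::-1]; cv2.imwrite("pics/t5.png",cv2.resize(a,(750,500)))
E
```

```text
(20.9417, array([0.3845, 0.2002, 0.0371]), 0.0497, array([-0.5, -0.6,  3.7]))
(22.35, array([0.4793, 0.2397, 0.0368]), 0.0498, array([ 0. , -0.5,  4.1]))
(26.5167, array([0.4799, 0.2399, 0.0371]), 0.0416, array([-1.9, -0.8,  2.2]))
pre False (29.6333, array([0.4931, 0.0659, 0.0695]), 0.042, array([ 1. , -0.5, -1.7]))
down True (30.2, array([0.493 , 0.0658, 0.0629]), 0.0415, array([-0.2, -0.4,  5.1]))
```

```bash
python3 -c "
from h import *
c=shot('side'); a=c['pixels'][150:290,240:400,::-1]; cv2.imwrite('pics/s5.png',cv2.resize(a,(686,600)))"
```

```text
(no output)
```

View pics/s5.png

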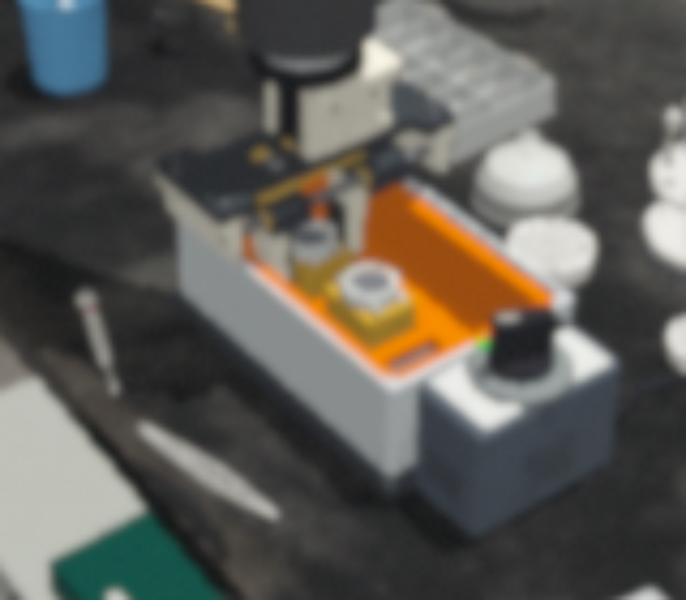

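The carriers are down in nests 0 and 1 (crop: 315,260 and 370,300). I'll release with the effort set low because the walls are close.

```bash
python3 - <<'E'
from h import *
close_gripper(3); print(st()); open_jaws(); print(st(),read_finger_force())
E
```

```text
(30.5167, array([0.493 , 0.0658, 0.0627]), 0.0423, array([0.7, 0.1, 4.1]))
(31.1333, array([0.4921, 0.0655, 0.0622]), 0.0736, array([-0.6,  0.2, -0.5])) 2.8719960688613355
```

Light wall contact only. I'll lift and check seating, then locate the cup.

```bash
python3 - <<'E'
from h import *
p=read_position(); move_straight([p[0],p[1],.18],rate=.1); print(st())
go(.40,.02,.33,-1.57)
c=shot("wrist","w6"); H=hsv(c)
for b in boxes_of("carrier_0","wrist"): print(b["p"],b["position"],"z.066",w(c,b["position"],.066).round(4))
for k in (.066,0): 
    P=proj(c,[[*tub(dx,k+dy),.056] for dx,dy in [(-.021,-.025),(-.021,.025),(.021,.025),(.021,-.025)]]); print(P.round(1).tolist())
    im=c["pixels"] if k else im
    cv2.polylines(im,[np.round(P*16).astype(np.int32)],True,(0,0,255),1,cv2.LINE_AA,4)
print(tub(0,.066),tub(0,0))
cv2.imwrite("pics/w6c.png",cv2.resize(im[0:200,150:420,::-1],(800,592)))
go(.38,.42,.29,-1.57)
c=shot("wrist","w7"); H=hsv(c)
for b in boxes_of("cup","wrist"): print("cup",b)
m=(H[...,0]>92)&(H[...,0]<115)&(H[...,1]>100); print(rect(c,m,.084))
E
```

```text
(32.4583, array([0.4916, 0.0653, 0.1793]), 0.0873, array([-0. ,  0.6,  0.3]))
0.8 [279.3, 93.3] z.066 [[0.4933 0.0655 0.066 ]]
0.78 [334.6, 89.9] z.066 [[0.4968 0.0032 0.066 ]]
[[302.9, 111.7], [260.5, 114.1], [256.6, 75.8], [300.4, 73.3]]
[[359.2, 108.6], [316.5, 111.0], [314.5, 72.5], [358.6, 69.9]]
[0.49272228 0.06571351] [ 4.961e-01 -2.000e-04]
cup {'position': [292.8, 50.8], 'p': 0.57}
(array([0.50098788, 0.44210419]), array([63.0295372 , 62.09510422]), 89.90747833251953, array([ 262,   24,   68,   73, 2381], dtype=int32))
```

View pics/w6c.png

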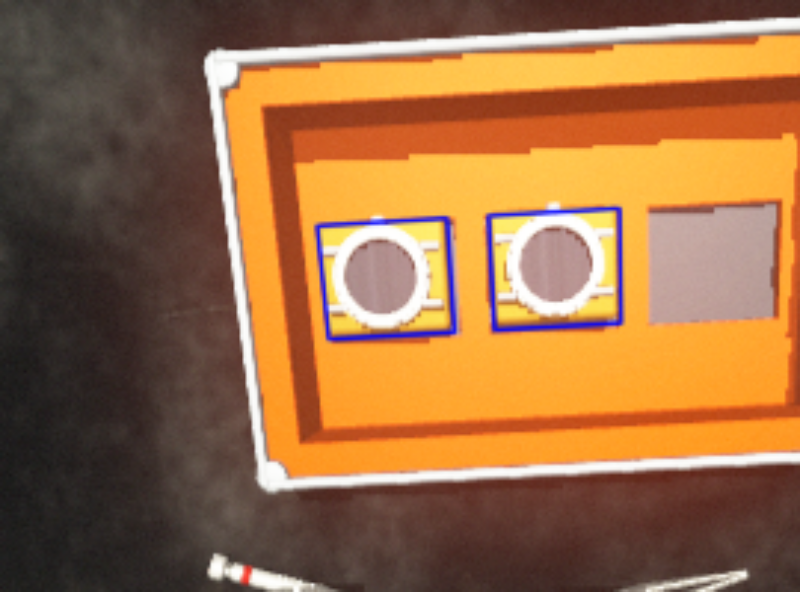

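View pics/w7.png

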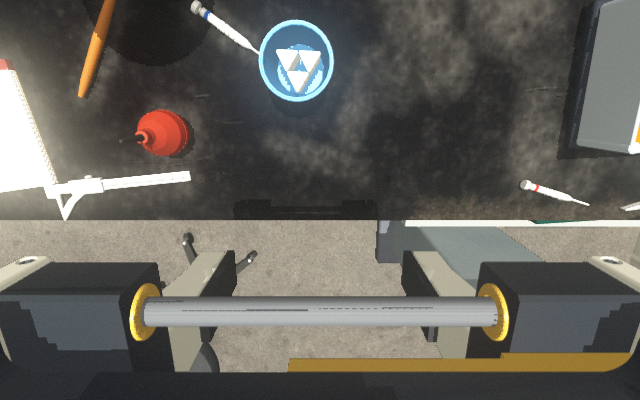

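Both carriers match the predicted outlines, so they are seated. The cup rim is centred at about (296.5, 61). Next I'll search for reachable grasp and pour orientations: a near-horizontal grasp that tips over to about 125°.

```bash
cat >> h.py <<'E'
def orient(psi,pitch,s=1,roll=0):
    z=np.array([np.cos(psi)*np.cos(pitch),np.sin(psi)*np.cos(pitch),np.sin(pitch)]); y=s*np.array([-np.sin(psi),np.cos(psi),0])
    return (Ro.from_matrix(np.c_[np.cross(y,z),y,z])*Ro.from_euler("z",roll)).as_rotvec()
E
python3 - <<'E'
from h import *
c=shot("wrist")
m=w(c,[(296.5,61),(259,61),(334,61),(296.5,20),(296.5,102)],.084); print(m.round(4))
cup=m[0,:2]; d=np.degrees
for s in (1,-1):
  for psi in (-60,-30,0,20,42,60,80):
    r=[]
    for p in (0,-10,-20,-30,-45,-60):
        q=inverse_kinematics([*cup,.06],orient(np.radians(psi),np.radians(p),s)); r.append(None if q is None else np.round(q,1).tolist())
    if any(r): print("grasp",s,psi,r)
for s in (1,-1):
  for psi in (-90,-60,-30,0,30,60):
    r=[]
    for p in (-110,-120,-130,-140,-150):
        q=inverse_kinematics([*tub(0,-.0),.17],orient(np.radians(psi),np.radians(p),s)); r.append(None if q is None else np.round(q,1).tolist())
    if any(r): print("pour",s,psi,r)
E
```

```text
[[0.5013 0.441  0.084 ]
 [0.5014 0.4763 0.084 ]
 [0.5012 0.4058 0.084 ]
 [0.5355 0.4403 0.084 ]
 [0.4646 0.4419 0.084 ]]
grasp 1 -60 [[1.3, 1.1, -0.2, 0.8, -1.8, 1.8], [1.3, 1.0, -0.2, 0.8, -1.7, 1.8], [1.3, 0.9, -0.2, 0.7, -1.5, 1.9], [1.3, 0.9, -0.2, 0.7, -1.4, 1.9], [1.3, 0.7, -0.3, 0.6, -1.2, 2.0], [1.2, 0.6, -0.3, 0.5, -1.0, 2.1]]
grasp 1 -30 [[1.4, 1.0, -0.7, 1.3, -1.5, 1.5], [1.3, 0.9, -0.7, 1.3, -1.4, 1.6], [1.3, 0.8, -0.7, 1.3, -1.2, 1.7], [1.3, 0.7, -0.7, 1.2, -1.1, 1.8], [1.2, 0.6, -0.7, 1.1, -0.9, 2.0], [1.2, 0.5, -0.6, 0.9, -0.7, 2.3]]
grasp 1 42 [[0.2, 1.1, -0.8, -2.6, -1.9, 1.8], [0.2, 1.0, -0.9, -2.6, -1.6, 1.7], [0.2, 0.7, -0.9, -2.6, -1.3, 1.6], [0.2, 0.6, -0.8, -2.6, -0.8, 1.4], None, None]
grasp 1 60 [[0.1, 1.0, -0.6, -2.2, -1.6, 1.6], [0.1, 0.8, -0.6, -2.2, -1.3, 1.5], [0.2, 0.7, -0.6, -2.1, -1.0, 1.3], [0.3, 0.5, -0.5, -2.0, -0.7, 1.0], [0.7, 0.4, -0.4, -1.3, -0.3, -0.0], [1.0, 0.4, -0.5, -0.2, -0.1, -1.3]]
grasp 1 80 [[0.1, 0.9, -0.3, -1.8, -1.5, 1.3], [0.1, 0.8, -0.4, -1.8, -1.3, 1.1], [0.2, 0.7, -0.3, -1.7, -1.1, 1.0], [0.3, 0.5, -0.3, -1.5, -0.9, 0.7], [0.6,
[... 2628 characters left out ...]
0.2, -1.3, 0.9], [0.1, 0.4, -0.1, -0.3, -1.5, 1.0], [0.1, 0.5, 0.0, -0.4, -1.7, 1.0], [0.1, 0.6, 0.1, -0.4, -1.8, 1.0], [0.0, 0.7, 0.2, -0.5, -2.0, 1.1]]
pour -1 0 [[0.3, 0.3, -0.2, -0.1, -1.3, 1.3], [0.3, 0.5, -0.1, -0.1, -1.5, 1.3], [0.3, 0.6, 0.0, -0.2, -1.7, 1.3], [0.2, 0.7, 0.1, -0.2, -1.9, 1.4], [0.2, 0.8, 0.2, -0.2, -2.0, 1.4]]
pour -1 30 [[0.4, 0.3, -0.3, 0.0, -1.3, 1.7], [0.4, 0.4, -0.2, 0.0, -1.5, 1.6], [0.4, 0.5, -0.1, 0.1, -1.6, 1.6], [0.4, 0.6, -0.1, 0.1, -1.7, 1.6], [0.4, 0.7, -0.0, 0.1, -1.9, 1.6]]
pour -1 60 [[0.5, 0.3, -0.4, 0.2, -1.2, 2.0], [0.6, 0.4, -0.4, 0.2, -1.3, 1.9], [0.6, 0.4, -0.4, 0.3, -1.4, 1.9], [0.6, 0.5, -0.3, 0.3, -1.5, 1.8], [0.6, 0.6, -0.3, 0.3, -1.6, 1.8]]
```

```bash
cat > arm.py <<'E'
from h import *
from scipy.optimize import least_squares
def wc(q,k):  # wrist centre
    a,h,L1,a3,L2,d,Lt=k; e=q[2]-q[1]
    r=a+L1*np.sin(q[1])+L2*np.cos(e)-a3*np.sin(e); z=h+L1*np.cos(q[1])+L2*np.sin(e)+a3*np.cos(e)
    c,s=np.cos(q[0]),np.sin(q[0]); return np.array([r*c-d*s,r*s+d*c,z])
def fit():
    S=[]; rng=np.random.default_rng(0)
    while len(S)<25:
        t=rng.uniform(0,1.2); r=rng.uniform(.45,.7); P=[r*np.cos(t),r*np.sin(t),rng.uniform(.05,.4)]
        o=orient(t+rng.uniform(-1.5,1.5),rng.uniform(-2,-.2),1); q=inverse_kinematics(P,o)
        if q is not None: S.append((np.array(P),Ro.from_rotvec(o).as_matrix()[:,2],q))
    f=lambda k:np.concatenate([wc(q,k)+k[6]*z-P for P,z,q in S])
    return least_squares(f,[.1,.3,.4,0,.4,0,.25])
E
python3 - <<'E'
from arm import *
s=fit(); k=s.x; print(k.round(4),abs(s.fun).max()); np.save("k.npy",k)
R=np.radians
for xy in [(.5013,.441),(.50,.35),(.45,.35),(.55,.30)]:
  for psi in (-90,-75,-60,-45,-30,60,75,90,110):
    for p in (-15,):
      best=None
      o=orient(R(psi),R(p),1); z=Ro.from_rotvec(o).as_matrix()[:,2]
      q=inverse_kinematics([*xy,.055],o)
      if q is not None: print(xy,psi,np.round(q,2),"wc",wc(q,k).round(3))
E
```

```text
[ 0.1329  0.1268  0.5595  0.0104  0.3206 -0.1537  0.3206] 0.21614217697476712
(0.5013, 0.441) -90 [ 1.19  1.15  0.3   0.4  -1.98  1.84] wc [0.462 0.746 0.122]
(0.5013, 0.441) -75 [ 1.27  1.07  0.06  0.56 -1.78  1.86] wc [0.387 0.719 0.128]
(0.5013, 0.441) -60 [ 1.33  0.99 -0.2   0.74 -1.59  1.83] wc [0.326 0.67  0.14 ]
(0.5013, 0.441) -45 [ 1.36  0.91 -0.46  0.96 -1.42  1.74] wc [0.288 0.601 0.159]
(0.5013, 0.441) -30 [ 1.33  0.83 -0.71  1.28 -1.32  1.6 ] wc [0.284 0.514 0.184]
(0.5013, 0.441) 60 [ 0.12  0.77 -0.62 -2.16 -1.2   1.41] wc [ 0.604 -0.085  0.215]
(0.5013, 0.441) 75 [ 0.15  0.74 -0.41 -1.84 -1.17  1.15] wc [ 0.664 -0.058  0.254]
(0.5013, 0.441) 90 [ 0.19  0.75 -0.23 -1.58 -1.25  0.95] wc [ 0.719 -0.016  0.275]
(0.5013, 0.441) 110 [ 0.27  0.82  0.02 -1.33 -1.44  0.8 ] wc [0.785 0.055 0.285]
(0.5, 0.35) -90 [ 1.15  1.05  0.04  0.42 -1.82  1.8 ] wc [0.465 0.666 0.139]
(0.5, 0.35) -75 [ 1.23  0.98 -0.19  0.58 -1.64  1.79] wc [0.39  0.639 0.146]
(0.5, 0.35) -60 [ 1.29  0.91 -0.43  0.78 -1.47  1.74] wc [0.331 0.589 0.16 ]
(0.5, 0.35) -45 [ 1.31  0.84 -0.68  1.03 -1.34  1.62] wc
[... 1127 characters left out ...]
0.55, 0.3) -90 [ 1.06  1.04 -0.01  0.5  -1.76  1.82] wc [0.515 0.609 0.137]
(0.55, 0.3) -75 [ 1.13  0.97 -0.26  0.67 -1.58  1.79] wc [0.442 0.58  0.147]
(0.55, 0.3) -60 [ 1.18  0.89 -0.5   0.89 -1.42  1.71] wc [0.386 0.526 0.165]
(0.55, 0.3) -45 [ 1.17  0.82 -0.75  1.19 -1.31  1.57] wc [0.358 0.448 0.188]
(0.55, 0.3) -30 [ 1.07  0.76 -0.96  1.59 -1.31  1.41] wc [0.367 0.347 0.213]
(0.55, 0.3) 60 [-0.13  0.74 -0.51 -1.86 -1.2   1.25] wc [ 0.594 -0.235  0.24 ]
(0.55, 0.3) 75 [-0.08  0.74 -0.33 -1.6  -1.25  1.04] wc [ 0.66  -0.205  0.267]
(0.55, 0.3) 90 [-0.01  0.77 -0.15 -1.4  -1.37  0.9 ] wc [ 0.724 -0.164  0.279]
(0.55, 0.3) 110 [ 0.08  0.85  0.09 -1.19 -1.58  0.8 ] wc [ 0.801 -0.094  0.282]
```

```bash
cat > arm.py <<'E'
from h import *
def mats(q,s4):
    E=lambda a,x:Ro.from_euler(a,x).as_matrix()
    A=E("z",q[0]);B=A@E("y",q[1]);C=B@E("y",-q[2]);D=C@E("x",s4*q[3]);F=D@E("y",-q[4]); return [A,B,C,D,F]
def fit():
    S=[]; rng=np.random.default_rng(0)
    while len(S)<40:
        t=rng.uniform(-.2,1.2); r=rng.uniform(.45,.7); P=[r*np.cos(t),r*np.sin(t),rng.uniform(.05,.4)]
        o=orient(t+rng.uniform(-2,2),rng.uniform(-2,-.2),1); q=inverse_kinematics(P,o)
        if q is not None: S.append((P,q))
    out=[]
    for s4 in (1,-1):
        M=np.vstack([np.hstack(mats(q,s4)) for P,q in S]); b=np.concatenate([P for P,q in S])
        x=np.linalg.lstsq(M,b,rcond=1e-8)[0]; out.append((abs(M@x-b).max(),s4,x))
    return min(out,key=lambda o:o[0])
def pts(q,k):
    "elbow, forearm end (wrist), after j4"
    v=k[2].reshape(5,3); M=mats(q,k[1]); P=[]; p=0
    for m,x in zip(M,v): p=p+m@x; P.append(p)
    return np.array(P)
E
python3 - <<'E'
from arm import *
k=fit(); print(k[0],k[1],k[2].reshape(5,3).round(3).tolist())
R=np.radians
for xy in [(.5013,.441),(.50,.35)]:
  for psi in (-75,-45,-30,60,75,90):
      q=inverse_kinematics([*xy,.055],orient(R(psi),R(-15),1))
      if q is not None: print(xy,psi,np.round(q,2),pts(q,k)[1:4].round(3).tolist())
E
```

```text
7.216449660063518e-16 -1 [[-0.0, 0.0, 0.199], [0.0, -0.0, 0.602], [0.232, -0.0, 0.0], [0.232, -0.096, -0.0], [0.353, -0.096, 0.0]]
(0.5013, 0.441) -75 [ 1.27  1.07  0.06  0.56 -1.78  1.86] [[0.159, 0.504, 0.487], [0.195, 0.62, 0.29], [0.323, 0.754, 0.12]]
(0.5013, 0.441) -45 [ 1.36  0.91 -0.46  0.96 -1.42  1.74] [[0.101, 0.463, 0.569], [0.111, 0.509, 0.342], [0.19, 0.618, 0.131]]
(0.5013, 0.441) -30 [ 1.33  0.83 -0.71  1.28 -1.32  1.6 ] [[0.105, 0.432, 0.604], [0.107, 0.439, 0.372], [0.157, 0.529, 0.143]]
(0.5013, 0.441) 60 [ 0.12  0.77 -0.62 -2.16 -1.2   1.41] [[0.416, 0.048, 0.631], [0.457, 0.053, 0.403], [0.415, 0.102, 0.161]]
(0.5013, 0.441) 75 [ 0.15  0.74 -0.41 -1.84 -1.17  1.15] [[0.399, 0.058, 0.645], [0.493, 0.072, 0.434], [0.5, 0.099, 0.184]]
(0.5013, 0.441) 90 [ 0.19  0.75 -0.23 -1.58 -1.25  0.95] [[0.403, 0.079, 0.638], [0.531, 0.104, 0.446], [0.58, 0.114, 0.2]]
(0.5, 0.35) -75 [ 1.23  0.98 -0.19  0.58 -1.64  1.79] [[0.168, 0.472, 0.532], [0.198, 0.557, 0.319], [0.32, 0.66, 0.126]]
(0.5, 0.35) -45 [ 1.31  0.84 -0.68  1.03 -1.34  1.62] [[0.115, 0.433, 0.6], [0.118, 0.445, 0.369], [0.19, 0.524, 0.142]]
(0.5, 0.35) -30 [ 1.26  0.78 -0.9   1.39 -1.29  1.46] [[0.13, 0.401, 0.628], [0.122, 0.377, 0.398], [0.159, 0.437, 0.157]]
(0.5, 0.35) 60 [-0.07  0.76 -0.63 -1.98 -1.23  1.4 ] [[0.414, -0.027, 0.634], [0.456, -0.03, 0.406], [0.413, 0.011, 0.162]]
(0.5, 0.35) 75 [-0.01  0.73 -0.43 -1.7  -1.23  1.15] [[0.401, -0.003, 0.647], [0.493, -0.004, 0.435], [0.499, 0.008, 0.184]]
(0.5, 0.35) 90 [ 0.06  0.75 -0.25 -1.47 -1.32  0.98] [[0.409, 0.023, 0.64], [0.534, 0.03, 0.445], [0.58, 0.023, 0.198]]
```

The chain model fits exactly. Horizontal grasping where the cup stands is cramped: the red bulb is on one side and the tub under the wrist on the other. The plan is to shift the cup with a top grasp to about (0.50, 0.30), regrasp it near-horizontally, and tip it towards the empty right-hand end of the tub. I'll plan that joint path first.

```bash
cat >> arm.py <<'E'
from scipy.optimize import least_squares
import os,pickle
K=pickle.load(open("K.pkl","rb")) if os.path.exists("K.pkl") else fit(); pickle.dump(K,open("K.pkl","wb"))
Q0=np.array([1.40907862,.358591287,.0119221514,6.18783848e-05,-1.22407852,-.288062888]); R0=Ro.from_rotvec([-3.06244714,.70054268,1.1e-5]).as_matrix()
N=(Ro.from_matrix(mats(Q0,K[1])[4])*Ro.from_euler("x",-Q0[5])).inv()*Ro.from_matrix(R0)  # j6 sign: see S6
def fk(q,s6=-1):
    N=(Ro.from_matrix(mats(Q0,K[1])[4])*Ro.from_euler("x",s6*Q0[5])).inv()*Ro.from_matrix(R0)
    return pts(q,K)[-1],Ro.from_matrix(mats(q,K[1])[4])*Ro.from_euler("x",s6*q[5])*N
LO=np.array([-3.07,-1.43,-1.02,-3.03,-3.05,-3.03]);HI=np.array([3.07,2.12,1.25,1.67,-.0,3.03])
def ik(P,o,seed):
    T=Ro.from_rotvec(o)
    def f(q):
        p,r=fk(q); return np.r_[(p-P)*5,(T.inv()*r).as_rotvec()]
    s=least_squares(f,np.clip(seed,LO+.01,HI-.01),bounds=(LO,HI),xtol=1e-12,ftol=1e-12); return s.x,abs(s.fun).max()
HG=.055; PG=np.radians(-15); OFF=.012   # grasp height, pitch, cup axis ahead of TCP
def cup_tool(psi,tau,lip,s):
    "tool pose when the cup is tipped by tau toward heading psi with its leading lip at lip"
    o=orient(psi,PG-tau,s); hd=np.array([np.cos(psi),np.sin(psi),0]); up=np.array([0,0,1.])
    u=np.cos(tau)*up+np.sin(tau)*hd; e=np.cos(tau)*hd-np.sin(tau)*up
    g=np.array(lip)-.034*e-u*(.084-HG)        # axis point at grasp height
    return g-OFF*Ro.from_rotvec(o).as_matrix()[:,2],o
def plan(cup,psig,psip,lipxy,s,seed,tmax=130,lz=(.215,.13)):
    hd=lambda a:np.array([np.cos(a),np.sin(a)]); path=[]; q=seed
    def add(name,psi,tau,lip):
        nonlocal q
        P,o=cup_tool(psi,tau,lip,s); q,e=ik(P,o,q); path.append((name,q,e))
    l0=np.r_[cup+.034*hd(psig),.084]; add("grasp",psig,0,l0)
    l1=l0+[0,0,.15]; add("lift",psig,0,l1)
    for t in np.linspace(.1,1,10): add("carry",psig+t*(psip-psig),0,[*(l1[:2]+t*(lipxy-l1[:2])),l1[2]+t*(lz[0]-l1[2])])
    for t in np.arange(10,tmax+1,10): add("tip",psip,np.radians(t),[*lipxy,lz[0]+min(t/100,1)*(lz[1]-lz[0])])
    return path
E
python3 - <<'E'
from arm import *
q=np.array(read_joint_pos()); 
for s6 in (1,-1):
    p,r=fk(q,s6); print(s6,abs(p-read_position()).max(),(r.inv()*Ro.from_rotvec(read_tool_rot())).magnitude())
R=np.radians
for cup in [(.50,.30),(.50,.36)]:
 for psig in (-30,-45):
  for psip in (-45,-70,-90):
   for s in (1,-1):
    seed,_=None,None; P,o=cup_tool(R(psig),0,[*(np.array(cup)+.034*np.array([np.cos(R(psig)),np.sin(R(psig))])),.084],s)
    seed=inverse_kinematics(P,o)
    if seed is None: continue
    pa=plan(np.array(cup),R(psig),R(psip),tub(0,-.02),s,np.array(seed))
    Q=np.array([x[1] for x in pa]); bad=[(x[0],round(x[2],3)) for x in pa if x[2]>1e-3]
    print(cup,psig,psip,s,"bad",len(bad),bad[:2],"maxstep",abs(np.diff(Q,axis=0)).max().round(2),Q[0].round(2),Q[11].round(2),Q[-1].round(2))
E
```

```text
1 4.440892098500626e-16 1.3580575223427367
-1 4.440892098500626e-16 6.330086216578414e-05
(0.5, 0.3) -30 -45 1 bad 21 [('carry', np.float64(0.036)), ('carry', np.float64(0.073))] maxstep 0.74 [ 1.23  0.75 -1.    1.43 -1.28  1.39] [ 1.02  0.42 -1.02  0.97 -1.33  1.78] [-0.04  0.65  0.31 -0.62 -2.01  3.03]
(0.5, 0.3) -30 -45 -1 bad 13 [('carry', np.float64(0.036)), ('carry', np.float64(0.073))] maxstep 0.34 [ 1.23  0.75 -1.    1.43 -1.28 -1.75] [ 1.02  0.42 -1.02  0.97 -1.33 -1.37] [-0.1   0.64  0.18 -0.58 -1.89  0.93]
(0.5, 0.3) -30 -70 1 bad 6 [('tip', np.float64(0.069)), ('tip', np.float64(0.184))] maxstep 0.31 [ 1.23  0.75 -1.    1.43 -1.28  1.39] [ 0.99  0.5  -0.97  0.91 -1.37  1.65] [-0.03  0.37 -0.02 -0.54 -1.52  3.03]
(0.5, 0.3) -30 -70 -1 bad 0 [] maxstep 0.31 [ 1.23  0.75 -1.    1.43 -1.28 -1.75] [ 0.99  0.5  -0.97  0.91 -1.37 -1.49] [-0.25  0.54  0.05 -0.75 -1.71  0.74]
(0.5, 0.3) -30 -90 1 bad 5 [('tip', np.float64(0.025)), ('tip', np.float64(0.136))] maxstep 0.31 [ 1.23  0.75 -1.    1.43 -1.28  1.39] [ 0.88  0.62 -0.65  0.66 -1.54  1.76] [-0.09  0.24 -0.17 -0.61 -1.29  3.0
[... 2980 characters left out ...]
loat64(0.069)), ('tip', np.float64(0.184))] maxstep 0.27 [ 1.34  0.85 -0.64  1.   -1.35  1.65] [ 0.99  0.5  -0.97  0.91 -1.37  1.65] [-0.03  0.37 -0.02 -0.54 -1.52  3.03]
(0.5, 0.36) -45 -70 -1 bad 0 [] maxstep 0.27 [ 1.34  0.85 -0.64  1.   -1.35 -1.5 ] [ 0.99  0.5  -0.97  0.91 -1.37 -1.49] [-0.25  0.54  0.05 -0.75 -1.71  0.74]
(0.5, 0.36) -45 -90 1 bad 5 [('tip', np.float64(0.025)), ('tip', np.float64(0.136))] maxstep 0.24 [ 1.34  0.85 -0.64  1.   -1.35  1.65] [ 0.88  0.62 -0.65  0.66 -1.54  1.76] [-0.09  0.24 -0.17 -0.61 -1.29  3.03]
(0.5, 0.36) -45 -90 -1 bad 0 [] maxstep 0.25 [ 1.34  0.85 -0.64  1.   -1.35 -1.5 ] [ 0.88  0.62 -0.65  0.66 -1.54 -1.38] [-0.36  0.43 -0.1  -0.87 -1.53  0.63]
```

The path is feasible with s=-1, heading -45° at the grasp and -87° at the pour. Relocating the cup with a top grasp.

```bash
python3 - <<'E'
from h import *
p=np.array([.5013,.441]); t=np.array([.50,.30])
go(*p,.16,-np.pi); move_straight([*p,.066],rate=.1); close_gripper(20); print(st())
move_straight([*p,.10],rate=.1); print(st())
move_straight([*t,.10],rate=.12); f=move_straight([*t,.064],rate=.04,stop_force=5); print(f,st())
open_jaws(); move_straight([*t,.20]); print(st())
q=read_position(); go(.38,.28,.30,-1.57); c=shot("wrist","w8"); H=hsv(c)
im=c["pixels"]
P=proj(c,[[t[0]+.034*np.cos(a),t[1]+.034*np.sin(a),.084] for a in np.linspace(0,6.28,40)])
cv2.polylines(im,[np.round(P*16).astype(np.int32)],True,(255,0,0),1,cv2.LINE_AA,4)
cv2.imwrite("pics/w8c.png",cv2.resize(im[0:200,200:440,::-1],(720,600)))
E
```

```text
(38.3833, array([0.5013, 0.4412, 0.0664]), 0.067, array([-1.9,  0.5,  3.2]))
(38.875, array([0.5012, 0.4409, 0.0999]), 0.0672, array([ 0.4,  0. , -2.4]))
True (40.9833, array([0.4994, 0.2996, 0.0662]), 0.067, array([-1.6, -0.9,  4.6]))
(42.6417, array([0.4995, 0.2996, 0.199 ]), 0.0874, array([ 0.5, -0.5, -0.1]))
```

View pics/w8c.png

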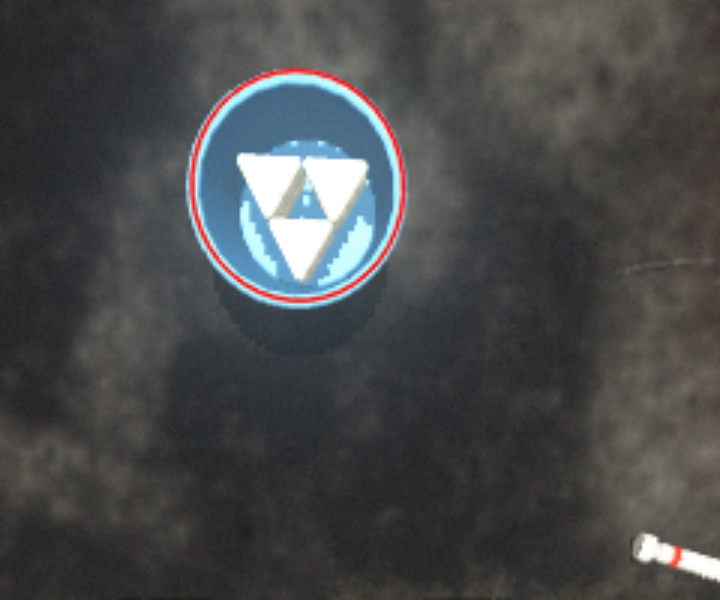

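The cup stands at about (0.4985, 0.2995) with its three stacks of stones. Now the horizontal grasp and lift.

```bash
cat > pour.py <<'E'
from arm import *
R=np.radians; CUP=np.array([.4985,.2995]); PSG=R(-45); PSP=TY-np.pi/2; S=-1
hd=lambda a:np.array([np.cos(a),np.sin(a)])
LIPG=np.r_[CUP+.034*hd(PSG),.084]
Pg,Og=cup_tool(PSG,0,LIPG,S); Zg=Ro.from_rotvec(Og).as_matrix()[:,2]
E
python3 - <<'E'
from pour import *
pre=Pg-.12*Zg; print(Pg,pre)
q=np.array(inverse_kinematics(pre+[0,0,.1],Og)); print(q.round(2),read_joint_pos().round(2) if hasattr(read_joint_pos(),'round') else read_joint_pos())
q0=np.array(read_joint_pos())
for t in (.25,.5,.75): print(fk(q0+t*(q-q0))[0].round(3))
move_j(list(q)); print(st())
move_straight(list(pre)); print(st())
f=move_straight(list(Pg),rate=.06,stop_force=10); print(f,st())
cc=shot("side"); cv2.imwrite("pics/s9.png",cv2.resize(cc["pixels"][110:270,150:370,::-1],(800,582)))
E
```

```text
[0.49030385 0.30769615 0.05810583] [0.40834232 0.38965768 0.08916411]
[ 1.52  0.65 -0.61  0.8  -1.53 -1.34] [ 1.05 -0.01 -0.34 -0.   -1.25  0.52]
[0.393 0.271 0.25 ]
[0.408 0.283 0.223]
[0.417 0.323 0.207]
(45.575, array([0.4086, 0.3894, 0.1893]), 0.0879, array([-0.8, -0. ,  0.1]))
(46.3917, array([0.4084, 0.3898, 0.0896]), 0.0876, array([ 0.9, -0.5,  0.7]))
False (48.5417, array([0.4902, 0.308 , 0.0581]), 0.0876, array([-0.1,  0.6,  0.2]))
```

View pics/s9.png

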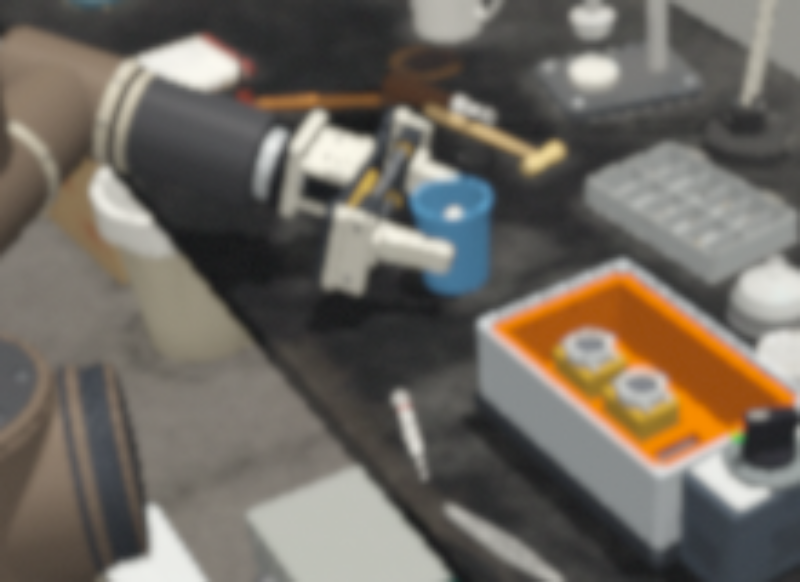

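```bash
python3 - <<'E'
from pour import *
close_gripper(25); print(st())
pa=plan(CUP,PSG,PSP,tub(0,-.02),S,np.array(read_joint_pos()),tmax=135,lz=(.215,.13)); print([ (n,round(e,4)) for n,q,e in pa if e>1e-3])
import pickle; pickle.dump(pa,open("pa.pkl","wb"))
move_straight(list(np.array(Pg)+[0,0,.15]),rate=.12); print(st())
C=[q for n,q,e in pa if n=="carry"]
for i in (2,5,7,9): move_j(list(C[i]))
print(st(),(np.array(read_joint_pos())-C[9]).round(3))
cc=shot("side"); cv2.imwrite("pics/s10.png",cv2.resize(cc["pixels"][110:270,220:440,::-1],(800,582)))
E
```

```text
(49.1167, array([0.4903, 0.3077, 0.0581]), 0.0631, array([-1.6, -0.7,  0.3]))
[]
(50.5167, array([0.4903, 0.3075, 0.2075]), 0.0635, array([-0.3, -0.1, -2.7]))
(52.0583, array([0.4952, 0.0256, 0.1891]), 0.0631, array([-1. ,  1. , -2.1])) [-0.     0.     0.     0.001  0.     0.   ]
```

View pics/s10.png

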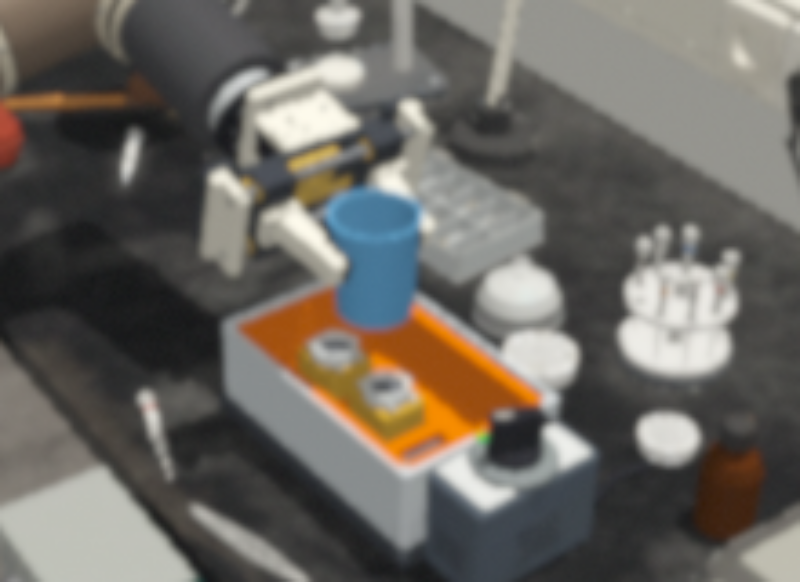

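The cup is upright over the tub's centre. Tipping in small steps towards the empty end.

```bash
python3 - <<'E'
from pour import *
q=np.array(read_joint_pos()); L=tub(0,-.02)
for t in list(range(10,50,10))+list(range(50,136,4)):
    P,o=cup_tool(PSP,R(t),[*L,.215+min(t/100,1)*(.13-.215)],S); q,e=ik(P,o,q)
    assert e<1e-3; move_j(list(q)); dwell(.05)
    if t%10==0: print(t,st())
dwell(.5); print(st())
cc=shot("side"); cv2.imwrite("pics/s11.png",cv2.resize(cc["pixels"][110:270,220:440,::-1],(800,582)))
E
```

```text
10 (52.4083, array([0.4948, 0.0301, 0.1904]), 0.0633, array([ 0.2, -0.4, -1.2]))
20 (52.7083, array([0.4943, 0.0313, 0.1911]), 0.0633, array([-0.4,  0.2, -1.7]))
30 (53.0083, array([0.4941, 0.0316, 0.1913]), 0.0634, array([-0.1,  0.4, -1. ]))
40 (53.3083, array([0.4941, 0.0307, 0.1914]), 0.0637, array([-0. , -0. , -1.7]))
50 (53.6167, array([0.4942, 0.0283, 0.1913]), 0.0635, array([ 0.6, -0. , -1.8]))
70 (55.1167, array([0.4951, 0.0195, 0.1894]), 0.0632, array([ 0.1,  0.6, -1.4]))
90 (56.6167, array([0.4958, 0.0054, 0.184 ]), 0.0637, array([ 0.3,  0.2, -2.2]))
110 (58.1167, array([ 0.4968, -0.0116,  0.1816]), 0.0635, array([-0.3, -0.4, -1.4]))
130 (59.6167, array([ 0.4978, -0.0297,  0.1815]), 0.0634, array([-0.3,  0.9, -2. ]))
(60.4167, array([ 0.4978, -0.0331,  0.1809]), 0.0635, array([-0.1, -0.5, -0.6]))
```

View pics/s11.png

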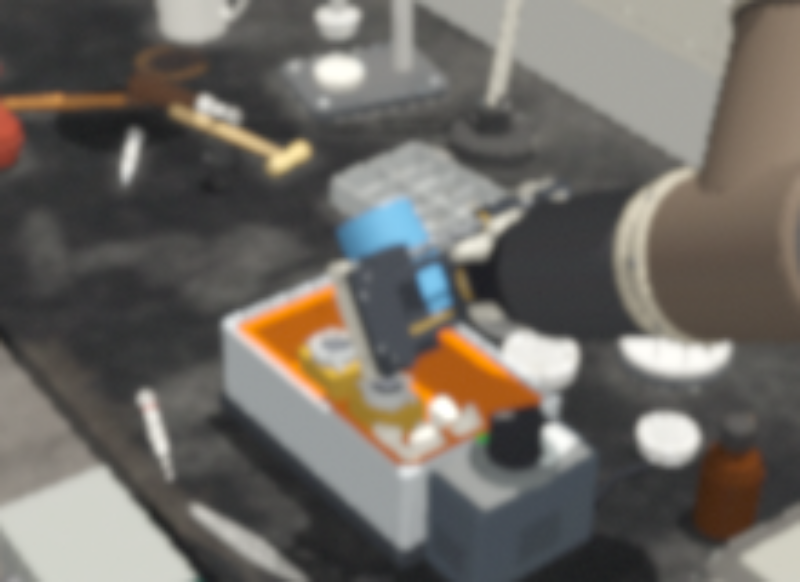

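Stones lie in the right-hand end of the tub (crop 390–470, 410–440) and the force has dropped to about the empty cup's weight. I'll tip slightly further, then reverse the path and stand the cup back.

```bash
python3 - <<'E'
from pour import *
import pickle
q=np.array(read_joint_pos()); L=tub(0,-.02)
for t in (141,147,135,147):
    P,o=cup_tool(PSP,R(t),[*L,.13],S); q2,e=ik(P,o,q)
    if e<1e-3: q=q2; move_j(list(q))
    else: print("no",t)
dwell(.3); print(st())
for t in range(120,-1,-20):
    P,o=cup_tool(PSP,R(t),[*L,.215+min(t/100,1)*(.13-.215)],S); q,e=ik(P,o,q); assert e<1e-3; move_j(list(q))
C=[q for n,q,e in pickle.load(open("pa.pkl","rb")) if n=="carry"]
for i in (7,5,2): move_j(list(C[i]))
up=np.array(Pg)+[0,0,.10]; move_pose(list(up),Og); print(st())
move_straight(list(Pg+[0,0,.006]),rate=.12); f=move_straight(list(Pg-[0,0,.003]),rate=.02,stop_force=4); print(f,st())
open_jaws(); move_straight(list(Pg-.12*Zg),rate=.1); print(st())
move_straight(list(Pg-.12*Zg+[0,0,.15])); 
go(.40,-.02,.33,-1.57); c=shot("wrist","w12"); print(st())
print([(b["position"],round(b["p"],2)) for b in boxes_of("stone_0","wrist")],[(b["position"],round(b["p"],2)) for b in boxes_of("cup","wrist")])
cv2.imwrite("pics/w12c.png",cv2.resize(c["pixels"][0:220,60:420,::-1],(800,489)))
E
```

```text
(61.8333, array([ 0.4988, -0.044 ,  0.1808]), 0.0638, array([ 0.1,  0.1, -0.5]))
(66.4167, array([0.4906, 0.3063, 0.1579]), 0.0636, array([-0.1, -0.1, -0.6]))
True (67.7333, array([0.4904, 0.308 , 0.0581]), 0.0636, array([1.8, 0.2, 3.6]))
(69.7333, array([0.4087, 0.3889, 0.0891]), 0.0876, array([-0.8,  0.1, -0.1]))
(73.175, array([ 0.3996, -0.0202,  0.3309]), 0.0878, array([-0.5, -0. , -0.4]))
[([334.5, 63.3], 0.87), ([346.4, 51.9], 0.8), ([371.3, 101.0], 0.74), ([351.8, 95.7], 0.73), ([329.4, 110.5], 0.71), ([370.2, 79.5], 0.64), ([362.1, 89.1], 0.57), ([344.3, 80.3], 0.5)] [([39.9, 86.8], 0.69)]
```

View pics/w12c.png

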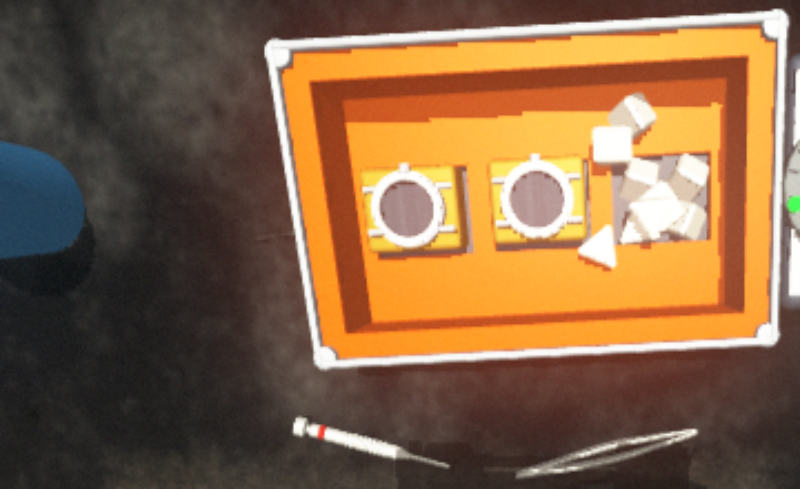

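All stones are low in the tub around nest 2 and the carriers are still seated. Now locating the lid.

```bash
python3 - <<'E'
from h import *
go(.34,-.35,.33,-1.57); c=shot("wrist","w13"); H=hsv(c)
print(read_joint_pos(),[(b["position"],round(b["p"],2)) for b in boxes_of("lid","wrist")])
m=(H[...,1]<60)&(H[...,2]>150); m[215:]=0
n,l,s,ce=cv2.connectedComponentsWithStats(m.astype(np.uint8))
for i in range(1,n):
    if s[i,4]>1500: print(s[i],rect(c,l==i,.026)[:3])
cv2.imwrite("pics/w13c.png",cv2.resize(c["pixels"][0:230,150:550,::-1],(800,460)))
E
```

```text
[-3.94798126e-01 -7.36465609e-04 -2.55480936e-01 -3.40655667e-05
 -1.31494992e+00  1.96730755e+00] [([342.7, 84.0], 0.7), ([108.8, 20.8], 0.25)]
[   0   30  156   74 1966] (array([ 0.45581729, -0.04942062]), array([ 71.06591797, 210.44841003]), 24.182775497436523)
[  265    40   162   101 13669] (array([ 0.43706271, -0.37856686]), array([194.08082581, 108.4618454 ]), 86.88751220703125)
[ 484   56   69   52 1817] (array([ 0.44860403, -0.59244366]), array([55.77986526, 78.75899506]), 4.83420991897583)
[   0  184  311   15 3972] (array([ 0.30972354, -0.12471007]), array([ 19.6072216 , 423.86889648]), 0.010796084068715572)
[ 389  185  251   30 3297] (array([ 0.29760193, -0.61274957]), array([ 41.23164368, 336.5196228 ]), 0.009332552552223206)
```

View pics/w13c.png

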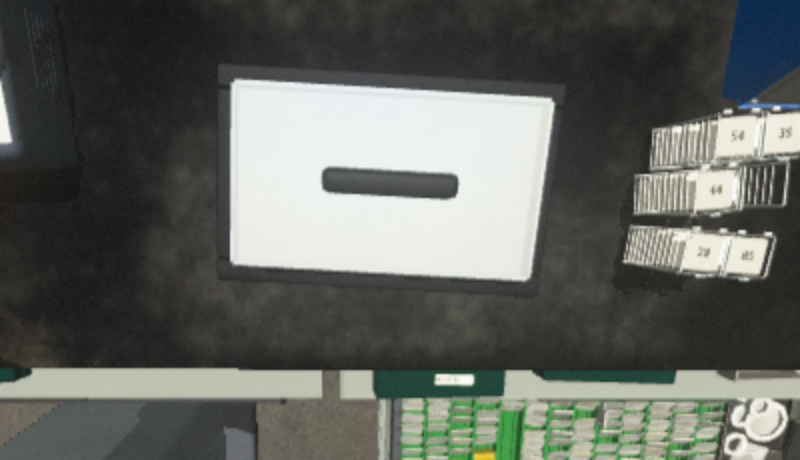

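```bash
python3 - <<'E'
from h import *
c=shot("wrist"); H=hsv(c)
m=(H[...,2]<90); m[:60]=0; m[125:]=0; m[:,:285]=0; m[:,400:]=0
n,l,s,ce=cv2.connectedComponentsWithStats(m.astype(np.uint8)); i=min(range(1,n),key=lambda i:abs(ce[i]-[345,91]).sum() if s[i,4]>100 else 1e9)
for z in (.05,.056): print("rib 14x80",rect(c,l==i,z)[:3])
p=np.array([.4371,-.3786]); yaw=-.054
go(*p,.15,yaw-np.pi); move_straight([*p,.075]); f=move_straight([*p,.054],rate=.04,stop_force=8); print(f,st())
close_gripper(50); print(st(),read_finger_force())
move_straight([*p,.12],rate=.08); print(st())
c=shot("side"); cv2.imwrite("pics/s14.png",c["pixels"][150:400,240:540,::-1])
E
```

```text
rib 14x80 (array([ 0.4365419, -0.3792428]), array([78.09396362, 13.05880737]), 86.85032653808594)
rib 14x80 (array([ 0.43634366, -0.37879694]), array([76.96107483, 12.8693552 ]), 86.85027313232422)
False (79.4833, array([ 0.4371, -0.3786,  0.0539]), 0.0875, array([1.1, 0.6, 0.3]))
(80.6333, array([ 0.437 , -0.3786,  0.054 ]), 0.0136, array([-0.6,  0.2,  1.1])) 50.00012934207916
(81.6083, array([ 0.4367, -0.3784,  0.1195]), 0.0137, array([-1.5,  0.4, -2.3]))
```

```bash
python3 - <<'E'
from h import *
p=np.array([.4371,-.3786]); t=tub(0,0)
move_straight([*p,.27],rate=.15); move_pose([*((p+t)/2+[.02,0]),.27],down((TY-.054)/2-np.pi)); go(*t,.27,TY-np.pi)
move_straight([*t,.165],rate=.1); print(st())
c=shot("side"); cv2.imwrite("pics/s15.png",cv2.resize(c["pixels"][130:290,230:450,::-1],(800,582)))
f=move_straight([*t,.144],rate=.04,stop_force=10); print(f,st())
if not f: print(move_straight([*t,.137],rate=.015,stop_force=8),st())
E
```

```text
(85.5917, array([ 4.965e-01, -1.000e-04,  1.656e-01]), 0.0135, array([-0.1,  0.2, -2.4]))
False (86.3167, array([ 4.962e-01, -2.000e-04,  1.440e-01]), 0.0137, array([-0. ,  0.5, -2.5]))
True (86.6833, array([ 4.963e-01, -2.000e-04,  1.400e-01]), 0.0137, array([-1.3,  0.7,  5. ]))
```

View pics/s15.png

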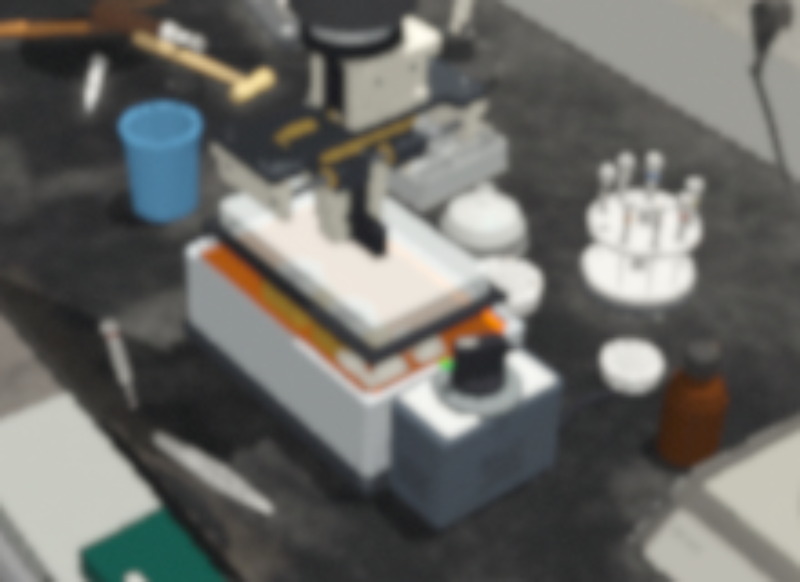

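The lid touched at TCP z = 0.140, which is the seated height. The cup stands upright. Release, then look at the lid and the knob.

```bash
python3 - <<'E'
from h import *
open_jaws(); t=tub(0,0); move_straight([*t,.25]); print(st())
go(.40,-.10,.33,-1.57); c=shot("wrist","w16"); H=hsv(c)
m=(H[...,1]<60)&(H[...,2]>150); m[215:]=0
n,l,s,ce=cv2.connectedComponentsWithStats(m.astype(np.uint8))
for i in range(1,n):
    if s[i,4]>4000: print(s[i],rect(c,l==i,.112)[:3])
k=tub(0,-.149); print("knob",k,proj(c,[[*k,.134],[*k,.104]]),"tub",TUB)
u,v=proj(c,[[*k,.12]])[0]; x0,y0=int(u)-60,max(int(v)-60,0)
cv2.imwrite("pics/w16c.png",cv2.resize(c["pixels"][y0:y0+120,x0-80:x0+100,::-1],(800,533),interpolation=cv2.INTER_CUBIC)); print(x0-80,y0)
E
```

```text
(88.85, array([ 4.955e-01, -3.000e-04,  2.491e-01]), 0.0876, array([ 0.1, -0.3, -0.4]))
[  99    3  300  163 6540] (array([ 0.49701968, -0.03613565]), array([140.36941528, 281.98062134]), 2.851449966430664)
[  111    22   209   126 21322] (array([ 4.97101715e-01, -4.56802368e-04]), array([108.38187408, 194.29800415]), 2.8680968284606934)
knob [ 0.50372547 -0.14900475] [[373.09651059  79.0979593 ]
 [368.47709205  81.13450773]] tub [ 4.961e-01 -2.000e-04]
230 20
```

View pics/w16c.png

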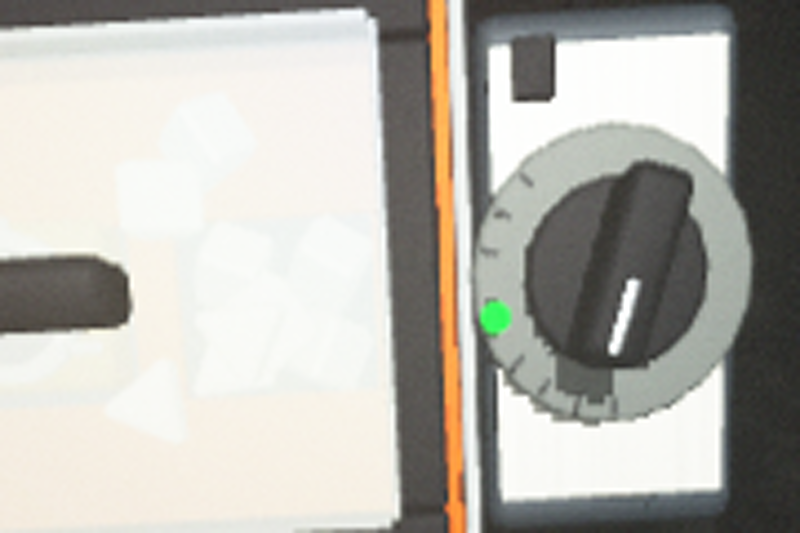

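The lid is seated at (0.4971, -0.0005), yaw 2.87°. The knob's white line runs (373,83)→(368,99), giving a joint value of about 0.33. I'll grip the bar just clear of the lid panel and turn it clockwise by 0.97 rad.

```bash
python3 - <<'E'
from h import *
c=shot("wrist"); a,b=w(c,[(372.9,83.0),(368.4,98.75)],.134)[:,:2]; d=b-a
v=np.arctan2(d[1],-d[0])+TY; print("timer",v)
k=tub(0,-.149); y0=TY-v-np.pi/2
go(*k,.20,y0); print(move_straight([*k,.141],rate=.06,stop_force=8),st())
close_gripper(25); print(st())
for f in (.25,.5,.75,1): move_pose([*k,.141],down(y0-f*(1.3-v)))
print(st(),read_ft_torque()); dwell(.2); open_jaws(); move_straight([*k,.23])
go(.40,-.10,.33,-1.57); c=shot("wrist","w17"); print(st())
H=hsv(c); m=(H[...,1]<60)&(H[...,2]>150); m[215:]=0
n,l,s,ce=cv2.connectedComponentsWithStats(m.astype(np.uint8))
for i in range(1,n):
    if s[i,4]>15000: print(rect(c,l==i,.112)[:3])
cv2.imwrite("pics/w17c.png",cv2.resize(c["pixels"][20:140,230:410,::-1],(800,533),interpolation=cv2.INTER_CUBIC))
E
```

```text
timer 0.30286040438037765
False (92.2917, array([ 0.504 , -0.149 ,  0.1413]), 0.0877, array([ 0.6, -0.5, -0.1]))
(93.4417, array([ 0.5034, -0.15  ,  0.1411]), 0.014, array([-0.3, -6.6, -0.6]))
(94.8417, array([ 0.5034, -0.1501,  0.1411]), 0.0138, array([-0.3, -7.2, -0.6])) [-2.51165525 -0.0175545  -0.04864626]
(98.1333, array([ 0.4001, -0.1   ,  0.3291]), 0.0876, array([-0.5, -0.8, -0.1]))
(array([ 4.97097382e-01, -4.36836243e-04]), array([108.38999176, 194.31903076]), 2.8712005615234375)
```

View pics/w17c.png

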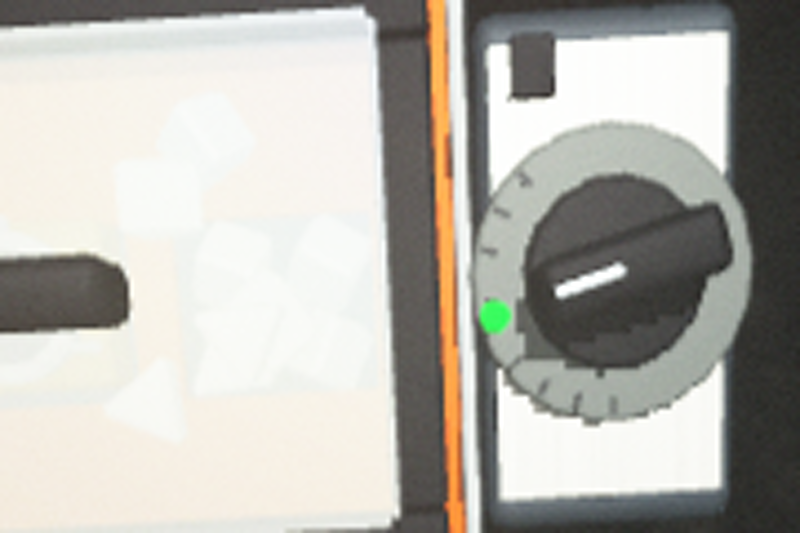

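The white line now points at the green dot, about 1.25 rad, and the lid hasn't moved. Handing in.

```bash
python3 -c "
from station import *
print(job_done(),read_time())"
```

```text
the job is handed in; nothing more can be done
the job is handed in; nothing more can be done
```

The job is handed in, at about 98 s of the 208 s limit: both carriers are seated, the stones are in the tub, the cup stands upright, the lid is flat on its ledge, and the timer reads about 1.25 rad. I checked these on camera images; `job_done()` returned no verdict, and I did not look inside the cup, taking it as empty from its weight.

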